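# Load the breeder box and hook it forward onto its sprung stop

### The arm

A 6-joint arm with a two-finger parallel gripper is mounted at the origin on the work surface. World frame = base frame: x ahead of the robot, y to its left, z up, the work surface at z = 0. Lengths are in m, angles in rad, forces in N, time in s.
With the tool pointing down it reaches from about 0.3 to 0.85 m from the base axis. Payload 4.2 kg.
Tool frame: the origin (TCP) lies midway between the tips of the shut fingers; the grasp point (between the pads) lies 19 mm behind it; z points along the fingers, y is the direction in which the jaws open and shut (so a half turn about z gives the same grasp; the last joint's range is limited). The gripper opens to 91 mm and grips with 3 to 60 N. Pads are 32 mm wide; open, the fingers measure 118 mm over their backs; the gripper's body (76 mm by 178 mm) begins 60 mm behind the grasp point.
Start: joints at [-1.267, 0.32, 1.565, -0, 1.257, -0.02], TCP at [0.183, -0.545, 0.214] pointing down, gripper open.
Joint ranges: [-3.11, 3.11], [-0.84, 2.01], [0.21, 2.61], [-1.34, 4.49], [0.05, 2.63], [-2.56, 2.56]. Speed limits (rad/s): [2.57, 2.57, 3.14, 3.14, 3.14, 3.14].

### API

Orientations are given as a rotation vector (axis times angle).
In Python, from rig import * gives the robot as it stands. The module is installed in compiled form; this text tells all that it offers.
- The arm moves only by the tool play_rows, never from a script. Its arguments are lists of equal length, an entry for each row: "dp": the shift along the tool's x, y, z in mm, a list of three; "twist": the turn about the tool's z in rad. A call has exactly 5 rows; each row is the pose to reach, as a shift and turn from the pose measured when the call began, along the tool's axes at that moment; what a row does not reach only later rows make up. A row lasts 1/12 s, in which the tool goes at most 41.7 mm and 7.16 degrees, less where a joint would pass 70% of its speed; a pose out of reach is approached as far as the arm can. A call with a gripper value outside its range is refused whole. "grip" is the opening, from 0 (shut) to 1 (fully open), set as the call begins (left out, the last holds). The fingers move at their own pace and stop on an object; "force" is the grip in N (left out, the last holds). Time passes only in rows, so rows that repeat a pose let the fingers close, or fill a call up. It gives the time, the measured TCP pose, the force and the opening at its end, in the units of the state.
- read_state(): the state, without advancing time (a new reading comes with each control period).
- grab_frame(name): name is "scene" or "side" or "wrist"; returns the picture (384x512x3 uint8, red, green, blue); there is no depth.
- get_calibration(name): a dict with "intrinsics" (3x3 intrinsics, pixels), "xyz" and "orientation" of the camera in the world. Camera axes: x right, y down, z forward; pixel columns grow to the right and rows downward; lengths in m; the calibration is good to about 2 mm. A picture is of the moment at which its call begins: read the wrist's pose just before it. get_calibration takes no time and is no camera call; for the wrist camera it gives the pose at the moment of the call.
- finish_job(): hands the job in, once; it reports no verdict.
The state is a dict: "time_s": time; "joint_pos": joint angles; "joint_velocities": joint speeds; "tau": joint torques, N m; "tool_pos": TCP position; "eef_rot": TCP orientation; "force": force on the tool from outside, world axes, zero at the start; "moment": the same for the moment, N m; "finger_gap": finger opening in m.
Only numpy, scipy, OpenCV 4.12 (cv2) and the standard library are available. Lean on these libraries where they do the work, as an engineer would, in place of code of your own. Each camera call takes 0.05 s, during which the arm holds its last target.

### The job

Put the black airstone into the open front compartment of the clear breeder box, setting it down on the compartment's floor rather than dropping it. Then hook a fingertip behind the box's green far lip and drag the box towards you along its rails, flat on the shelf, until it presses firmly but gently on the sprung stop under the blue hood (about 10 N on the stop, never a hard shove); ease off slowly so that it stays resting against the stop, and leave everything else alone.

Things in the scene. Friction and masses are not known exactly. Their poses are not given: they have to be found in the camera images.
- breeder_box: Clear breeder box, loose, 150 mm deep (x) x 150 wide (y) x 50 high, 0.3 to 0.65 kg, standing between the dock's rails; slides with 1 to 5 N. Origin: centre of its underside; x away from the robot, z up. Walls, floor 4 mm. Open front compartment: x -71 to -15 mm, y -71 to +71 mm, floor at z 4 mm, rim at z 50 mm. The rest is closed by a white deck, top at z 50 mm.
- far_lip: Green far lip, fixed to the breeder box; origin and axes are the box's. A strip 12 mm thick (x 63 to 75 mm), 150 mm wide, z 28 to 50 mm. Hook behind its far face, x = +75 mm; the table beyond it is free. When the pull is eased slowly the sprung stop pushes the box back a few mm and friction keeps it touching the pad.
- airstone: Black airstone, loose, 34 x 18 x 18 mm block, 30 g, with a 6 mm long, 6 mm thick grey hose stub on its +x end. Origin: centre of its underside; long axis x, z up.
- dock: Fixed dock: two aluminium rails along its x, 20 mm high, 160 mm apart inside (y -80 to +80 mm), from x -2 to 270 mm. x points away from the robot along the rails; the box slides towards -x. Origin: on the table midway between the rails, at the place nearest the robot where the face of the stop pad can be.
- stop: Blue stop housing at the dock's robot end; origin, axes as the dock's. Hood underside 58 mm up, reaching to x +28 mm. Under it a sprung rubber pad, 9 to 45 mm up; its face at rest is set anywhere from x 0 to +30 mm, hidden from above and unreported: feel for it. It yields 1 mm per 4 N, 8 mm travel. Seated: 7 N or more on the pad for a moment (aim at 10); over 18 N spoils it. Nothing latches.
- feeding_ring: Blue plastic feeding ring lying flat, 72 mm outside, 10 mm high; bystander. Origin: centre of its underside.
- amber_jar: Amber glass jar, 66 mm across, 85 mm high; bystander. Origin: centre of its underside.
- food_tub: Orange tub, 60 mm across, 70 mm high; bystander. Origin: centre of its underside.
- tweezers: Steel tweezers lying flat, 170 mm long, 8 mm high; bystander. Origin: mid-length on the table, long axis x.
- plant_tong: Curved steel plant tong lying flat, 160 mm long, 8 mm high; bystander. Origin: mid-length on the table, long axis x.

How it is judged:
On the way, in this order (a step that is already met when the one before it is completed fails the run):
1. the airstone lies on the floor of the front compartment, let go (x of airstone in the frame of breeder_box between -0.071 and -0.015 m and y of airstone in the frame of breeder_box between -0.068 and 0.068 m and z of airstone in the frame of breeder_box between 0 and 0.014 m and contact force between the fingers and airstone below 0.05 N and linear speed of airstone below 0.02 m/s), for 0.2 s.
2. the box presses on the stop with at least 7 N, pulled by a fingertip on its far lip, with the airstone in it (contact force between breeder_box and stop above 7 N and contact force between the fingers and far_lip above 4 N and x of airstone in the frame of breeder_box between -0.071 and -0.015 m and y of airstone in the frame of breeder_box between -0.068 and 0.068 m and z of airstone in the frame of breeder_box between 0 and 0.014 m), for 0.2 s.
At the end, for the whole second after the job is handed in: The airstone lies on the floor of the front compartment (origin at most 14 mm above the box's underside); the box stands flat (0.05 rad) and straight (0.06 rad) between the rails, centre 60 to 110 mm along the dock, resting on the stop pad with at least 0.3 N; both at rest (x of airstone in the frame of breeder_box between -0.071 and -0.015 m and y of airstone in the frame of breeder_box between -0.068 and 0.068 m and z of airstone in the frame of breeder_box between 0 and 0.014 m and contact force between breeder_box and stop above 0.3 N and x of breeder_box in the frame of dock between 0.06 and 0.11 m and angle between the x axis of breeder_box and the x axis of dock, either way round below 0.06 rad and angle between breeder_box's own z axis and vertical below 0.05 rad and linear speed of each of breeder_box, airstone below 0.01 m/s); the robot touches nothing.
It fails at once if the box is pressed on the stop with more than 18 N (contact force between breeder_box and stop above 18 N).
It fails at once if the breeder box is tipped more than 0.15 rad or lifted more than 15 mm (angle between breeder_box's own z axis and vertical above 0.15 rad or height (world z) of breeder_box above 0.015 m).
It fails at once if the airstone is dropped into the box (faster than 0.8 m/s inside its compartment) (x of airstone in the frame of breeder_box between -0.075 and -0.01 m and z of airstone in the frame of breeder_box below 0.05 m and linear speed of airstone above 0.8 m/s).
It fails at once if a bystander is moved by more than 30 mm or tipped (distance of any of feeding_ring, amber_jar, food_tub, tweezers, plant_tong from where it was at the start of the episode above 0.03 m or angle between any of feeding_ring, amber_jar, food_tub, tweezers, plant_tong's own z axis and vertical above 0.5 rad).
It also fails if it takes over 72 s, if anything falls off the work surface, if the arm or the gripper's body presses on something with over 40 N, if the wrist force passes 120 N, or if a joint passes its speed limit or range.

## Working session

There is one attempt and no reset: what is moved stays moved. The work goes in short steps, Python scripts to look and compute and a tool call to move; the robot and the scene stay as the last step left them, time stands still between calls to the robot, and variables do not carry over. Pictures are saved under pics/ and viewed, and the job is handed in when it is done.

Besides the shell and the picture viewer there is one more tool, called after "Request:" as name(argument=value, ...) on one line, values as JSON. play_rows: Moves the arm, as the interface text tells. Its arguments: {"type":"object","properties":{"dp":{"type":"array","items":{"type":"array","items":{"type":"number"}}},"twist":{"type":"array","items":{"type":"number"}},"grip":{"type":"number"},"force":{"type":"number"}},"required":["dp","twist"]}

```bash
mkdir -p pics
python3 - <<'E'
from rig import *
import cv2
s=read_state();print(s)
for n in["scene","side","wrist"]:
    c=get_calibration(n);print(n,c)
    cv2.imwrite(f"pics/{n}0.png",cv2.cvtColor(grab_frame(n),cv2.COLOR_RGB2BGR))
E
```

```text
{'time_s': 0.0, 'joint_pos': array([-1.26703383e+00,  3.20273664e-01,  1.56568170e+00, -7.24922450e-06,
        1.25740254e+00, -1.99650784e-02]), 'joint_velocities': array([ 0.00117621,  0.00133239, -0.00156305,  0.00121126,  0.00102686,
        0.00159082]), 'tau': array([ 8.90605643e-04, -4.12455618e+01, -2.31973583e+01,  7.27407122e-02,
        4.56483406e-02, -1.58788826e-04]), 'tool_pos': array([ 0.18277319, -0.54463695,  0.21312973]), 'eef_rot': array([-3.09880346e+00, -5.06014504e-01,  4.02639608e-04]), 'force': array([-0.00643158, -0.18564208,  0.46447851]), 'moment': array([ 0.02655727, -0.00813312,  0.0467341 ]), 'finger_gap': 0.09118243874746827}
scene {'intrinsics': array([[411.60806774,   0.        , 263.04507821],
       [  0.        , 411.60806774, 196.1716023 ],
       [  0.        ,   0.        ,   1.        ]]), 'xyz': array([1.10677451, 0.24001912, 0.93256962]), 'orientation': array([-1.4482502 , -2.31469208,  0.70181748])}
side {'intrinsics': array([[351.39975189,   0.        , 251.73198955],
       [  0.        , 351.39975189, 188.70050359],
       [  0.        ,   0.        ,   1.        ]]), 'xyz': array([0.51539865, 0.72668053, 0.96819348]), 'orientation': array([-0.14216164,  2.94498591, -1.04110687])}
wrist {'intrinsics': array([[295.68320643,   0.        , 256.53836677],
       [  0.        , 295.68320643, 194.87215143],
       [  0.        ,   0.        ,   1.        ]]), 'xyz': array([ 0.24802267, -0.52167814,  0.38561338]), 'orientation': array([ 2.38058687, -1.71160532, -0.21369129])}
```

View pics/scene0.png

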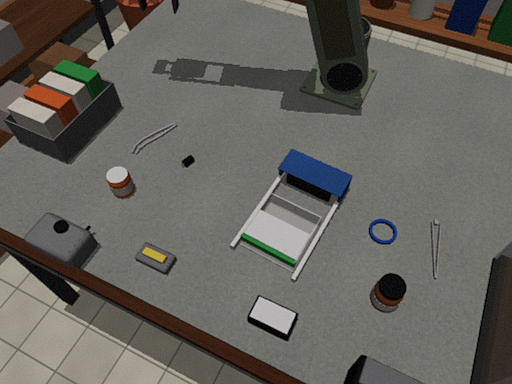

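View pics/side0.png

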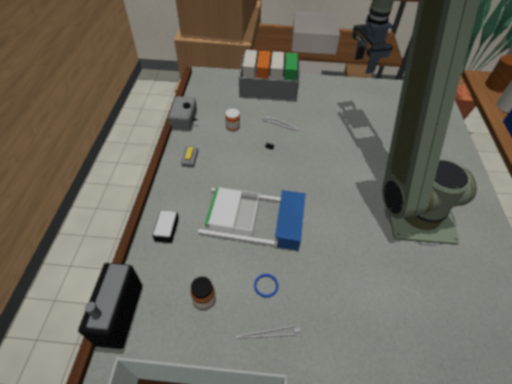

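View pics/wrist0.png

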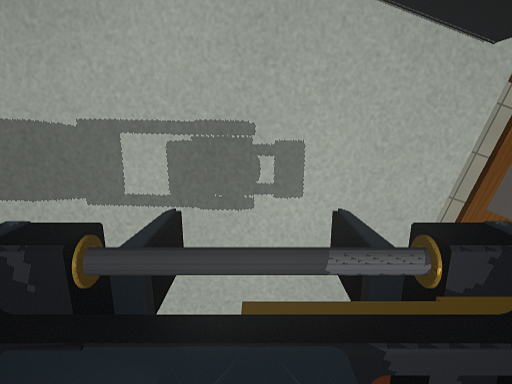

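The scene view shows the airstone at about (188,161). The box's green lip runs (242,235)–(296,262) between the rails, with the hood at about (315,175). I'll measure next.

```bash
cat > h.py <<'E'
import numpy as np,cv2
from scipy.spatial.transform import Rotation as R
from rig import *
def ray(cal,uv,z):
    K=cal["intrinsics"];d=R.from_rotvec(cal["orientation"]).apply(np.linalg.solve(K,[uv[0],uv[1],1.]))
    o=np.array(cal["xyz"]);return o+d*(z-o[2])/d[2]
def proj(cal,p):
    q=R.from_rotvec(cal["orientation"]).inv().apply(np.array(p)-cal["xyz"]);q=cal["intrinsics"]@q;return q[:2]/q[2]
def blobs(mask,mn=15):
    cs,_=cv2.findContours(mask.astype(np.uint8),cv2.RETR_EXTERNAL,cv2.CHAIN_APPROX_NONE)
    return [c for c in cs if cv2.contourArea(c)>=mn]
E
python3 - <<'E'
from h import *
im=cv2.imread("pics/scene0.png");c=get_calibration("scene")
cv2.imwrite("pics/z_box.png",cv2.resize(im[140:290,220:370],None,fx=4,fy=4,interpolation=cv2.INTER_CUBIC))
cv2.imwrite("pics/z_air.png",cv2.resize(im[140:190,150:230],None,fx=8,fy=8,interpolation=cv2.INTER_CUBIC))
hsv=cv2.cvtColor(im,cv2.COLOR_BGR2HSV)
H,S,V=cv2.split(hsv)
for n,m,z in[("green",(H>45)&(H<80)&(S>100),.05),("blue",(H>100)&(H<125)&(S>120),.07)]:
    for b in blobs(m,30):
        r=cv2.minAreaRect(b);bp=cv2.boxPoints(r)
        if 220<r[0][0]<400: print(n,r,[ray(c,p,z)[:2].round(4) for p in bp])
m=np.zeros_like(V);m[150:172,178:200]=(V[150:172,178:200]<60)
for b in blobs(m,10):
    r=cv2.minAreaRect(b);print("air",r,[ray(c,p,.009)[:2].round(4) for p in cv2.boxPoints(r)],ray(c,r[0],.009))
E
```

```text
green ((267.80450439453125, 249.4290771484375), (60.882354736328125, 7.058823585510254), 28.07248878479004) [array([ 0.6998, -0.0093]), array([ 0.681, -0.01 ]), array([0.6937, 0.1382]), array([0.7117, 0.1375])]
blue ((382.5, 231.0), (24.0, 27.0), 90.0) [array([0.5224, 0.2568]), array([0.4932, 0.3164]), array([0.5579, 0.3342]), array([0.586 , 0.2768])]
blue ((314.3998718261719, 173.9188995361328), (71.83882141113281, 29.182565689086914), 24.962787628173828) [array([ 0.4919, -0.0089]), array([ 0.3932, -0.0169]), array([0.4135, 0.179 ]), array([0.5066, 0.1781])]
air ((187.96002197265625, 160.77999877929688), (8.0, 11.400001525878906), 53.13010025024414) [array([ 0.5325, -0.287 ]), array([ 0.4991, -0.2769]), array([ 0.5134, -0.2521]), array([ 0.5463, -0.2624])] [ 0.52295642 -0.26955902  0.009     ]
```

View pics/z_box.png

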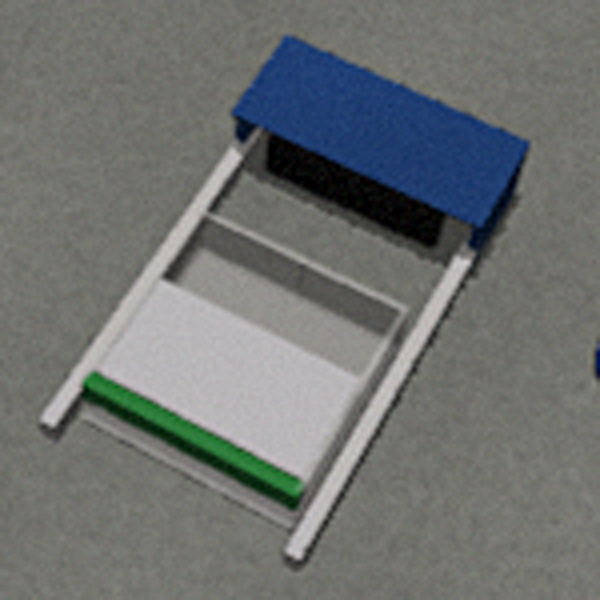

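View pics/z_air.png

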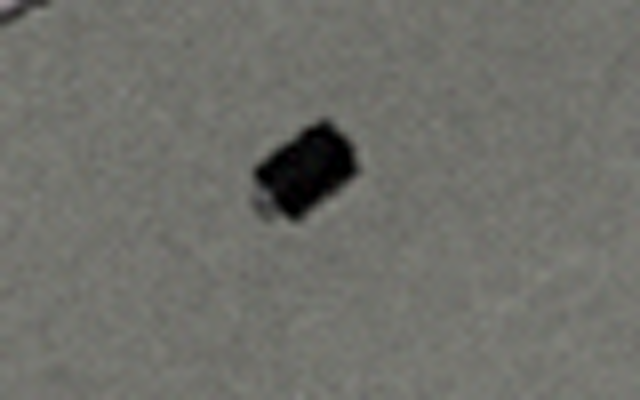

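```bash
cat >> h.py <<'E'
def rel(target,yaw=None):
    s=read_state();M=R.from_rotvec(s["eef_rot"]);d=M.inv().apply(np.array(target)-s["tool_pos"])*1000
    return d.round(1)
def dirs():
    M=R.from_rotvec(read_state()["eef_rot"]).as_matrix();return M
E
python3 - <<'E'
from h import *
c=get_calibration("scene")
print(dirs().round(3))
Z=lambda u,v:(220+u/4-.375,140+v/4-.375)
for n,p,z in [("Lrail out far",(40,420),.02),("Lrail in-ish far",(62,427),.02),("Lrail out near",(234,150),.02),("Rrail farR",(306,553),.02),("Rrail farL",(287,548),.02),("R near R",(473,258),.02),("R near L",(452,252),.02),
 ("liptop nearL",(95,373),.05),("liptop nearR",(300,480),.05),("liptop farL",(86,380),.05),("liptop farR",(297,489),.05),
 ("hood edge L",(236,116),.07),("hood edge R",(482,225),.07),("boxfrontwall L",(212,213),.05),("boxfrontR",(405,308),.05)]:
    print(n,ray(c,Z(*p),z).round(4))
print(rel([.46,-.27,.2]))
E
```

```text
[[ 0.948  0.318 -0.   ]
 [ 0.318 -0.948  0.001]
 [ 0.    -0.001 -1.   ]]
Lrail out far [ 0.7124 -0.0309  0.02  ]
Lrail in-ish far [ 0.7107 -0.0164  0.02  ]
Lrail out near [ 0.4695 -0.0098  0.02  ]
Rrail farR [0.7209 0.1519 0.02  ]
Rrail farL [0.7229 0.1405 0.02  ]
R near R [0.4807 0.1695 0.02  ]
R near L [0.4824 0.1553 0.02  ]
liptop nearL [ 0.6824 -0.0072  0.05  ]
liptop nearR [0.6931 0.1336 0.05  ]
liptop farL [ 0.6891 -0.0099  0.05  ]
liptop farR [0.6992 0.1343 0.05  ]
hood edge L [ 0.4782 -0.0066  0.07  ]
hood edge R [0.4889 0.1699 0.07  ]
boxfrontwall L [0.5433 0.0068 0.05  ]
boxfrontR [0.5555 0.1462 0.05  ]
[ 350.2 -172.3   13.6]
```

Request:
play_rows(dp=[[40,-20,0],[80,-40,0],[115,-60,0],[150,-80,0],[185,-95,0]], twist=[0.08,0.16,0.24,0.3,0.32])

```text
time_s: 0.57
tool_pos: [0.3284, -0.3938, 0.2133]
eef_rot: [-3.14, -0.001, 0.002]
force: [0.2, 0.1, -0.2]
finger_gap: 0.0909
```

Run:
```python
from h import *
print(read_state()["tool_pos"],dirs().round(3),rel([.46,-.27,.2]))
```

```text
[ 0.3283515  -0.39378814  0.21325514] [[ 1.     0.001 -0.001]
 [ 0.001 -1.     0.002]
 [-0.001 -0.002 -1.   ]] [ 131.7 -123.7   13.4]
```

Request:
play_rows(dp=[[27,-25,3],[54,-50,6],[81,-75,9],[108,-100,12],[132,-124,14]], twist=[0.06,0.12,0.18,0.24,0.3])

```text
time_s: 0.98
tool_pos: [0.4614, -0.2679, 0.1989]
eef_rot: [-3.104, 0.472, 0.003]
force: [0.5, 0.3, -0.2]
finger_gap: 0.0909
```

Run:
```python
from h import *
s=read_state();c=get_calibration("wrist");im=cv2.cvtColor(grab_frame("wrist"),cv2.COLOR_RGB2BGR);cv2.imwrite("pics/w1.png",im)
print(s["tool_pos"],s["joint_velocities"].round(3))
print(proj(c,[.523,-.27,.009]))
V=im.max(2);m=(V<45);
for b in blobs(m,60):
    r=cv2.minAreaRect(b)
    if r[0][1]<215: print(r,[ray(c,p,.018)[:2].round(4) for p in cv2.boxPoints(r)],ray(c,r[0],.018))
```

```text
[ 0.46140228 -0.26793922  0.19889281] [ 7.43e-01  1.61e-01 -1.66e-01 -7.00e-03 -1.00e-03  1.45e+00]
[243.70478051 127.48125452]
((505.0, 49.0), (98.0, 12.0), 90.0) [array([ 0.5679, -0.5679]), array([ 0.5642, -0.58  ]), array([ 0.4639, -0.5707]), array([ 0.468 , -0.5577])] [ 0.51788675 -0.56923486  0.018     ]
```

View pics/w1.png

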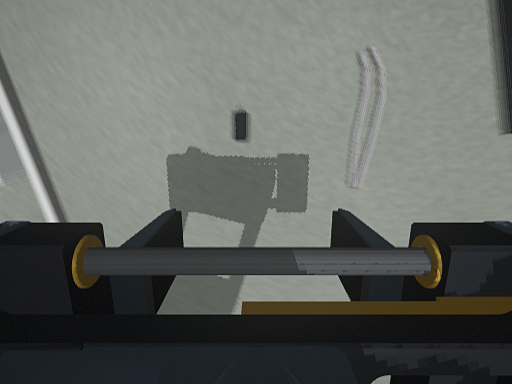

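The view is motion blurred. It shows the airstone at (240,126), so I'll retake it at rest.

Run:
```python
from h import *
grab_frame("scene")
grab_frame("scene")
s=read_state();c=get_calibration("wrist");im=cv2.cvtColor(grab_frame("wrist"),cv2.COLOR_RGB2BGR);cv2.imwrite("pics/w2.png",cv2.resize(im[70:170,180:300],None,fx=5,fy=5,interpolation=cv2.INTER_CUBIC))
M=dirs();print(s["tool_pos"],s["joint_velocities"].round(3),"yaw",np.arctan2(M[1,0],M[0,0]))
V=im.max(2);m=(V<60).astype(np.uint8);m[:90]=0;m[150:]=0;m[:,:200]=0;m[:,290:]=0
for b in blobs(m,40):
    r=cv2.minAreaRect(b);bp=cv2.boxPoints(r)
    print(r,[ray(c,p,.018)[:2].round(4) for p in bp],ray(c,r[0],.018))
```

```text
[ 0.46121464 -0.26801287  0.19876179] [-0.052 -0.013  0.009 -0.022  0.005 -0.018] yaw -0.29659442568358735
((243.5, 127.5), (29.0, 15.0), 90.0) [array([ 0.5409, -0.2665]), array([ 0.5359, -0.283 ]), array([ 0.5044, -0.2733]), array([ 0.5095, -0.2564])] [ 0.52286062 -0.26984672  0.018     ]
```

View pics/w2.png

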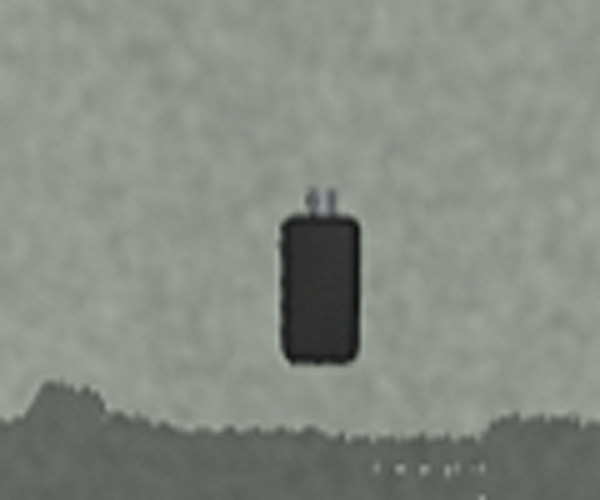

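The stone is aligned with the tool (yaw -0.297), with its centre at (0.523,-0.270) and the hose stub pointing +x.

Request:
play_rows(dp=[[20,-5,30],[40,-11,65],[60,-16,105],[60,-16,140],[60,-16,155]], twist=[0,0,0,0,0], grip=0.6, force=10)

```text
time_s: 1.6
tool_pos: [0.519, -0.271, 0.0388]
eef_rot: [-3.103, 0.465, 0.016]
force: [-1.2, 0.1, -0.0]
finger_gap: 0.0608
```

Run:
```python
from h import *
c=get_calibration("wrist");im=cv2.cvtColor(grab_frame("wrist"),cv2.COLOR_RGB2BGR);cv2.imwrite("pics/w3.png",im)
print(rel([.523,-.270,.004]))
```

```text
[ 5.5 -1.9 33.4]
```

View pics/w3.png

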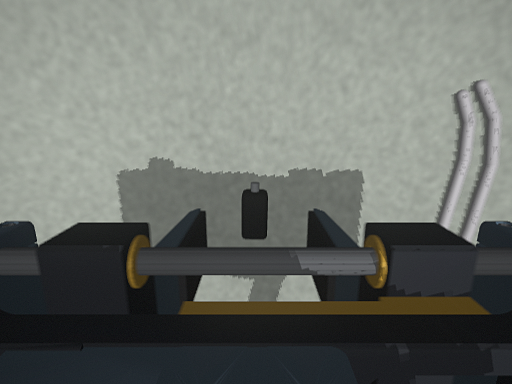

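The stone, at (254,214), is centred between the fingers. I'll descend and grip.

Request:
play_rows(dp=[[3,-1,10],[5,-2,20],[5,-2,28],[5,-2,33],[5,-2,33]], twist=[0,0,0,0,0])

```text
time_s: 2.07
tool_pos: [0.5221, -0.2698, 0.0041]
eef_rot: [-3.101, 0.465, 0.022]
force: [-0.7, 0.5, 0.1]
finger_gap: 0.0549
```

Request:
play_rows(dp=[[0,0,0],[0,0,0],[0,0,0],[0,0,0],[0,0,0]], twist=[0,0,0,0,0], grip=0, force=10)

```text
time_s: 2.48
tool_pos: [0.5224, -0.2699, 0.0045]
eef_rot: [-3.102, 0.465, 0.021]
force: [-0.5, -0.6, 0.5]
finger_gap: 0.0242
```

Request:
play_rows(dp=[[0,0,-20],[0,0,-60],[0,0,-95],[0,0,-120],[0,0,-130]], twist=[0,0,0,0,0])

```text
time_s: 2.9
tool_pos: [0.5261, -0.2719, 0.1391]
eef_rot: [-3.104, 0.465, 0.009]
force: [-0.1, 0.1, 0.0]
finger_gap: 0.0004
```

Run:
```python
from h import *
c=get_calibration("wrist");im=cv2.cvtColor(grab_frame("wrist"),cv2.COLOR_RGB2BGR);cv2.imwrite("pics/w4.png",im)
print(rel([.50,.075,.2]))
```

```text
[-127.1 -324.1  -59.7]
```

View pics/w4.png

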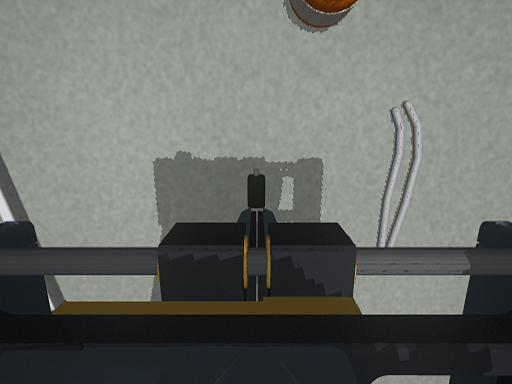

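I lifted before the fingers had closed, so the stone stayed behind at (256,190). I'll measure it and regrasp.

Run:
```python
from h import *
grab_frame("scene")
c=get_calibration("wrist");im=cv2.cvtColor(grab_frame("wrist"),cv2.COLOR_RGB2BGR)
V=im.max(2);m=(V<50).astype(np.uint8);m[:165]=0;m[207:]=0;m[:,:235]=0;m[:,275:]=0
for b in blobs(m,40):
    r=cv2.minAreaRect(b);bp=cv2.boxPoints(r)
    print(r,[ray(c,p,.018)[:2].round(4) for p in bp])
top=ray(c,(256.5,175.5),.018);print(top, rel([.523,-.270,.004]),rel([top[0],top[1],.018]))
```

```text
((256.0, 189.5), (33.0, 16.0), 90.0) [array([ 0.5433, -0.267 ]), array([ 0.5386, -0.2823]), array([ 0.5058, -0.2724]), array([ 0.5106, -0.2567])]
[ 0.53839875 -0.27437398  0.018     ] [  0.8  -0.  130.4] [ 16.6  -0.4 116.2]
```

Request:
play_rows(dp=[[0,0,0],[0,0,0],[0,0,20],[0,0,55],[1,0,90]], twist=[0,0,0,0,0], grip=0.5)

```text
time_s: 3.47
tool_pos: [0.5236, -0.2703, 0.0429]
eef_rot: [-3.102, 0.465, 0.02]
force: [0.2, -0.1, -0.9]
finger_gap: 0.0307
```

Run:
```python
from h import *
print(rel([.523,-.270,.004]),read_state()["finger_gap"])
```

```text
[-0.1 -0.  39. ] 0.03066351130472321
```

Request:
play_rows(dp=[[0,0,0],[0,0,10],[0,0,24],[0,0,37],[0,0,39]], twist=[0,0,0,0,0])

```text
time_s: 3.88
tool_pos: [0.5227, -0.2699, 0.0031]
eef_rot: [-3.101, 0.465, 0.022]
force: [-0.9, 0.6, 0.3]
finger_gap: 0.0455
```

Request:
play_rows(dp=[[0,0,0],[0,0,0],[0,0,0],[0,0,0],[0,0,0]], twist=[0,0,0,0,0], grip=0, force=12)

```text
time_s: 4.3
tool_pos: [0.5233, -0.2702, 0.004]
eef_rot: [-3.102, 0.465, 0.02]
force: [-0.4, -0.3, 3.1]
finger_gap: 0.0179
```

Request:
play_rows(dp=[[0,0,0],[0,0,0],[0,0,0],[0,0,0],[0,0,0]], twist=[0,0,0,0,0])

```text
time_s: 4.72
tool_pos: [0.5233, -0.2702, 0.0041]
eef_rot: [-3.102, 0.465, 0.02]
force: [-0.1, -1.1, 1.2]
finger_gap: 0.0182
```

Request:
play_rows(dp=[[0,0,-5],[0,0,-20],[0,0,-50],[0,0,-85],[0,0,-115]], twist=[0,0,0,0,0], force=15)

```text
time_s: 5.13
tool_pos: [0.5247, -0.2709, 0.1209]
eef_rot: [-3.102, 0.465, 0.019]
force: [0.8, 0.1, 0.2]
finger_gap: 0.0177
```

Run:
```python
from h import *
print(read_state()["finger_gap"],rel([.48,.075,.2]))
```

```text
0.017655879798853292 [-145.2 -317.9  -76.3]
```

Request:
play_rows(dp=[[-12,-28,-20],[-26,-62,-40],[-42,-100,-60],[-57,-137,-76],[-70,-172,-76]], twist=[-0.05,-0.1,-0.15,-0.2,-0.22])

```text
time_s: 5.55
tool_pos: [0.5103, -0.0866, 0.2018]
eef_rot: [-3.134, 0.121, 0.008]
force: [0.7, -0.2, 0.8]
finger_gap: 0.0176
```

Run:
```python
from h import *
print(read_state()["finger_gap"],rel([.5,.075,.2]))
```

```text
0.01757065819973496 [ -22.7 -160.4    2.7]
```

Request:
play_rows(dp=[[-5,-35,0],[-11,-75,0],[-16,-115,1],[-21,-145,2],[-22,-160,2]], twist=[0,0,0,0,0])

```text
time_s: 5.97
tool_pos: [0.4995, 0.078, 0.2009]
eef_rot: [-3.133, 0.116, 0.009]
force: [0.5, -0.1, -0.3]
finger_gap: 0.0178
```

Run:
```python
from h import *
grab_frame("scene");grab_frame("scene")
s=read_state();c=get_calibration("wrist");im=cv2.cvtColor(grab_frame("wrist"),cv2.COLOR_RGB2BGR);cv2.imwrite("pics/w5.png",im)
M=dirs();print(s["tool_pos"],s["joint_velocities"].round(3),"yaw",np.arctan2(M[1,0],M[0,0]),c["xyz"])
```

```text
[0.50028064 0.07691533 0.20094029] [-0.055  0.002  0.001 -0.036  0.001 -0.026] yaw -0.07432161626572982 [0.56963556 0.07218681 0.37296834]
```

View pics/w5.png

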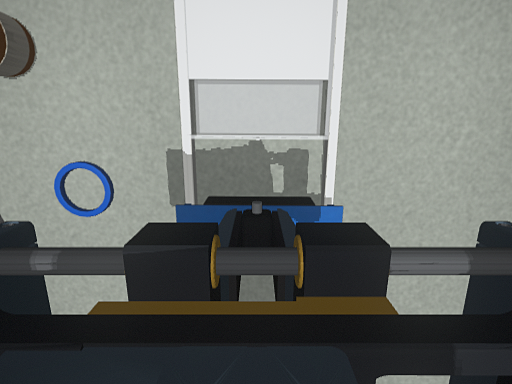

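The stone is held at (257,208). The front wall's top edge is at row ~136 (cols 190–326) and the deck edge at row ~79.

Run:
```python
from h import *
c=get_calibration("wrist")
for n,p in [("fwL",(190,136)),("fwR",(326,136)),("fwm",(257,136)),("deckL",(192,79.5)),("deckR",(327,79.5)),("deckm",(259,79.5))]: print(n,ray(c,p,.05).round(4))
for n,p in[("railL0",(177,0)),("railL1",(186,180)),("railR0",(347,0)),("railR1",(336,180))]: print(n,ray(c,p,.02).round(4))
im=cv2.imread("pics/w5.png");cv2.imwrite("pics/z5.png",cv2.resize(im[60:220,160:360],None,fx=4,fy=4,interpolation=cv2.INTER_CUBIC))
```

```text
fwL [0.5568 0.1442 0.05  ]
fwR [ 0.5461 -0.0013  0.05  ]
fwm [0.5515 0.0725 0.05  ]
deckL [0.6132 0.1348 0.05  ]
deckR [ 0.6029 -0.0032  0.05  ]
deckm [0.6081 0.0663 0.05  ]
railL0 [0.6965 0.1464 0.02  ]
railL1 [0.5037 0.1628 0.02  ]
railR0 [ 0.6831 -0.0321  0.02  ]
railR1 [ 0.4903 -0.0193  0.02  ]
```

View pics/z5.png

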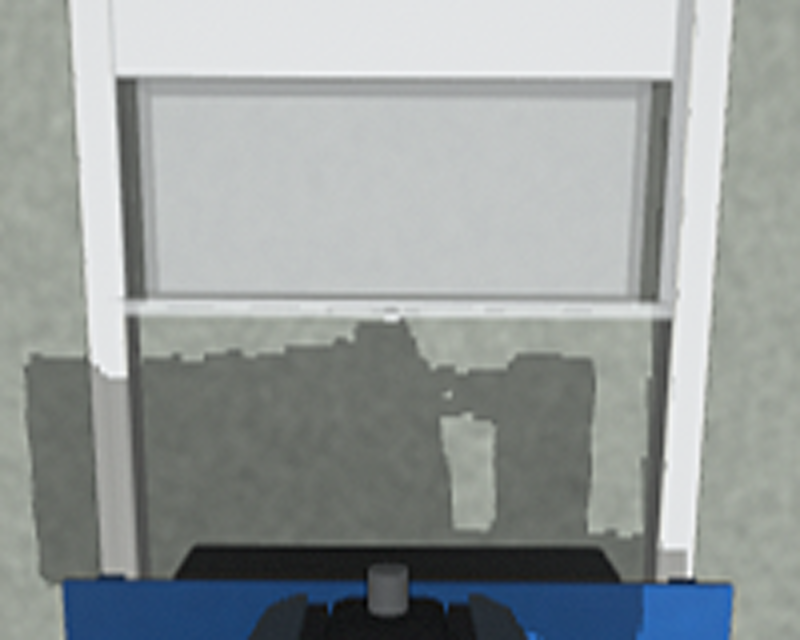

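Run:
```python
from h import *
print(rel([.580,.071,.0085]))
```

```text
[ 80.7  -0.7 192. ]
```

Request:
play_rows(dp=[[25,0,10],[55,-1,25],[75,-1,50],[81,-1,80],[81,-1,100]], twist=[0,0,0,0,0])

```text
time_s: 6.53
tool_pos: [0.5818, 0.0688, 0.0979]
eef_rot: [-3.136, 0.12, 0.01]
force: [0.6, -0.1, -0.6]
finger_gap: 0.0179
```

Run:
```python
from h import *
print(rel([.580,.071,.0085]),read_state()["finger_gap"])
cv2.imwrite("pics/w6.png",cv2.cvtColor(grab_frame("wrist"),cv2.COLOR_RGB2BGR))
cv2.imwrite("pics/s6.png",cv2.resize(cv2.cvtColor(grab_frame("scene"),cv2.COLOR_RGB2BGR)[120:300,200:400],None,fx=3,fy=3))
```

```text
[-1.4 -1.7 89.5] 0.017935606789549124
```

View pics/s6.png

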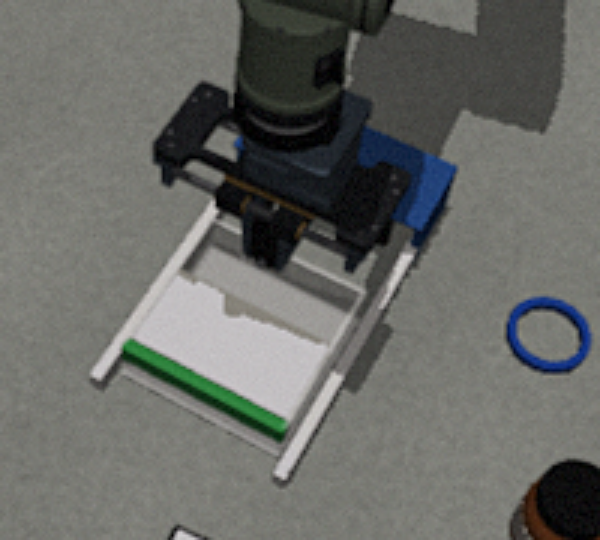

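View pics/w6.png

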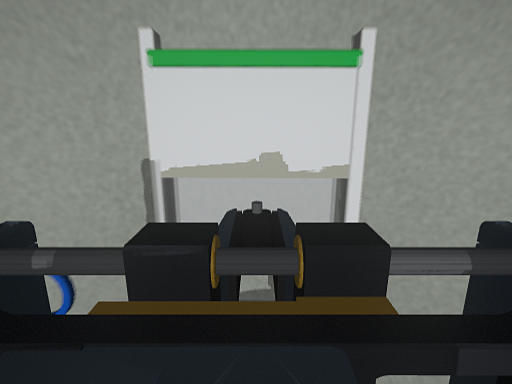

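The stone hangs over the compartment. The deck edge is at row 178 and the lip at rows 50–66.

Run:
```python
from h import *
c=get_calibration("wrist")
for p in[(257,178),(255,66),(255,50),(150,50),(361,50)]:print(ray(c,p,.05).round(4))
print(rel([.579,.071,.0085]))
```

```text
[0.6039 0.0676 0.05  ]
[0.6818 0.063  0.05  ]
[0.6918 0.0623 0.05  ]
[0.6972 0.1329 0.05  ]
[ 0.6864 -0.009   0.05  ]
[ 1.8 -2.  88.1]
```

Request:
play_rows(dp=[[-1,-2,20],[-1,-2,40],[-1,-2,56],[-1,-2,68],[-1,-2,74]], twist=[0,0,0,0,0])

```text
time_s: 7.05
tool_pos: [0.5764, 0.0702, 0.0228]
eef_rot: [-3.137, 0.121, 0.022]
force: [0.3, 0.6, -0.3]
finger_gap: 0.0178
```

Request:
play_rows(dp=[[0,0,2],[0,0,4],[0,0,6],[0,0,8],[0,0,9]], twist=[0,0,0,0,0])

```text
time_s: 7.47
tool_pos: [0.5766, 0.0702, 0.0143]
eef_rot: [-3.137, 0.121, 0.02]
force: [-0.0, 0.4, -0.1]
finger_gap: 0.0179
```

Run:
```python
from h import *
print(rel([.5765,.071,.0085]),read_state()["force"])
cv2.imwrite("pics/w7.png",cv2.cvtColor(grab_frame("wrist"),cv2.COLOR_RGB2BGR))
cv2.imwrite("pics/s7.png",cv2.resize(cv2.cvtColor(grab_frame("scene"),cv2.COLOR_RGB2BGR)[150:270,220:370],None,fx=5,fy=5))
```

```text
[-0.1 -0.8  5.8] [-0.04584746  0.35359312 -0.06867703]
```

View pics/s7.png

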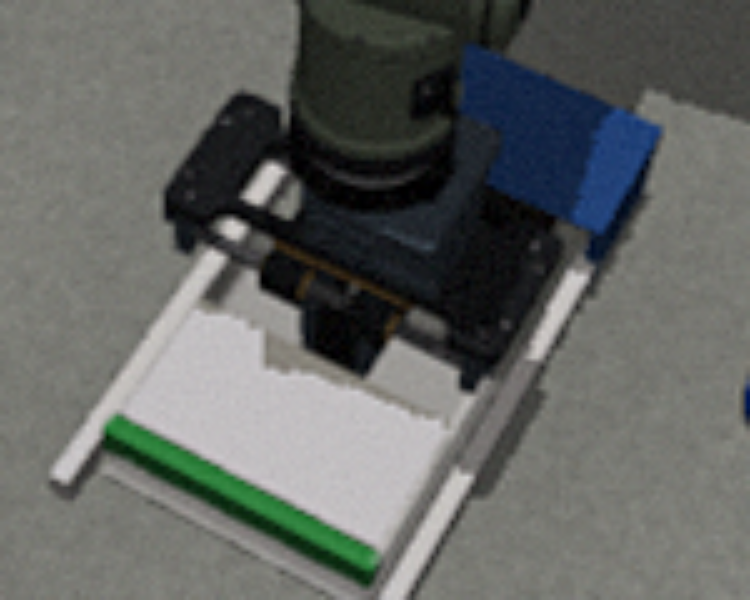

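View pics/w7.png

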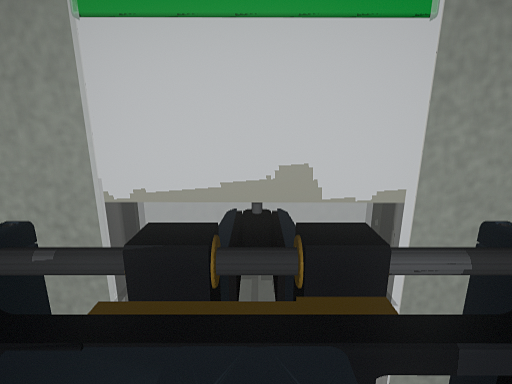

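The stone is inside the compartment with its stub at (257,208), clear of the deck edge at row 203. No contact force yet, so I'll lower it gently.

Request:
play_rows(dp=[[0,0,2],[0,0,3],[0,0,4],[0,0,5],[0,0,5.5]], twist=[0,0,0,0,0])

```text
time_s: 7.98
tool_pos: [0.5762, 0.0703, 0.0083]
eef_rot: [-3.137, 0.121, 0.022]
force: [-0.3, 0.4, -0.4]
finger_gap: 0.0182
```

Request:
play_rows(dp=[[0,0,0.5],[0,0,1],[0,0,1],[0,0,1],[0,0,1]], twist=[0,0,0,0,0])

```text
time_s: 8.4
tool_pos: [0.5762, 0.0703, 0.008]
eef_rot: [-3.137, 0.121, 0.022]
force: [-1.8, -0.8, 5.4]
finger_gap: 0.0181
```

The stone is on the floor (+5 N). I'll release it.

Request:
play_rows(dp=[[0,0,0],[0,0,0],[0,0,0],[0,0,0],[0,0,0]], twist=[0,0,0,0,0], grip=0.4)

```text
time_s: 8.82
tool_pos: [0.5761, 0.0703, 0.0078]
eef_rot: [-3.137, 0.121, 0.022]
force: [0.3, 0.0, 0.1]
finger_gap: 0.0368
```

Request:
play_rows(dp=[[0,0,0],[0,0,0],[0,0,-5],[0,0,-12],[0,0,-20]], twist=[0,0,0,0,0])

```text
time_s: 9.23
tool_pos: [0.5763, 0.0702, 0.0284]
eef_rot: [-3.137, 0.121, 0.023]
force: [0.6, -1.0, -0.2]
finger_gap: 0.0364
```

Request:
play_rows(dp=[[0,0,-25],[0,0,-60],[0,0,-95],[0,0,-115],[0,0,-120]], twist=[0,0,0,0,0])

```text
time_s: 9.65
tool_pos: [0.5807, 0.0702, 0.1539]
eef_rot: [-3.135, 0.121, 0.007]
force: [1.3, 1.6, -0.3]
finger_gap: 0.0364
```

Run:
```python
from h import *
print(read_state()["tool_pos"],read_state()["finger_gap"])
cv2.imwrite("pics/w8.png",cv2.cvtColor(grab_frame("wrist"),cv2.COLOR_RGB2BGR))
cv2.imwrite("pics/s8.png",cv2.resize(cv2.cvtColor(grab_frame("scene"),cv2.COLOR_RGB2BGR)[150:270,220:370],None,fx=5,fy=5))
```

```text
[0.58074936 0.07015521 0.15392298] 0.036354977254809094
```

View pics/w8.png

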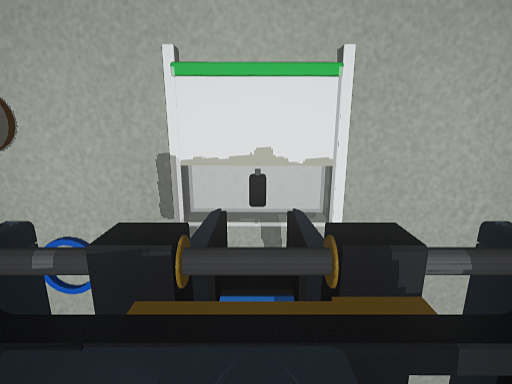

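View pics/s8.png

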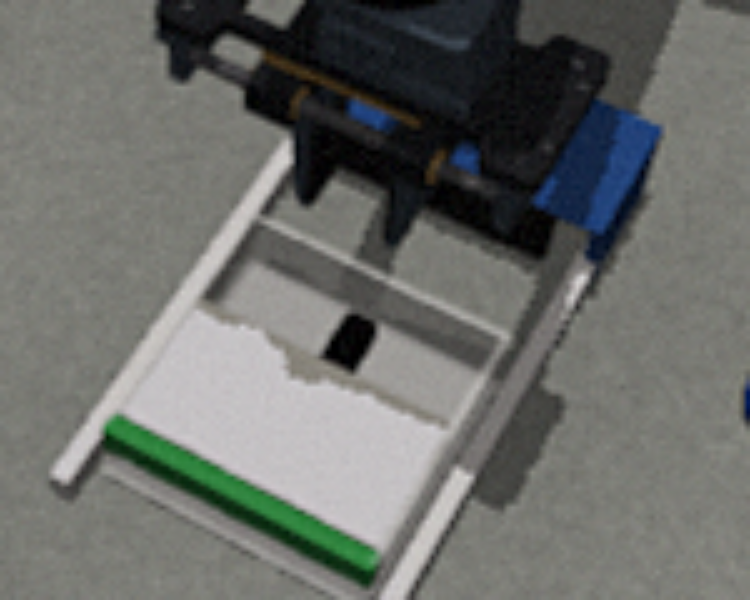

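The airstone lies on the compartment floor. Next I'll go over the lip with the fingers shut.

Run:
```python
from h import *
c=get_calibration("wrist")
for p in[(256,62),(173,63),(342,63)]:print(ray(c,p,.05).round(4))
M=dirs();print(np.arctan2(M[1,0],M[0,0]))
print(rel([.74,.059,.13]))
```

```text
[0.6937 0.0626 0.05  ]
[0.6983 0.133  0.05  ]
[ 0.6873 -0.0102  0.05  ]
-0.07701688425681187
[161.9  -1.5  18.2]
```

Request:
play_rows(dp=[[30,0,0],[65,0,0],[100,-1,5],[135,-1,10],[162,-1,18]], twist=[0,0,0,0,0], grip=0, force=20)

```text
time_s: 10.17
tool_pos: [0.7415, 0.0582, 0.1277]
eef_rot: [-3.137, 0.121, 0.02]
force: [0.4, -0.4, 0.6]
finger_gap: 0.0062
```

Run:
```python
from h import *
print(rel([.735,.059,.034]),read_state()["tool_pos"])
```

```text
[-5.4 -0.1 93.8] [0.74154146 0.05816201 0.1277418 ]
```

Request:
play_rows(dp=[[0,0,20],[-2,0,50],[-4,0,75],[-5,0,90],[-5,0,94]], twist=[0,0,0,0,0])

```text
time_s: 10.58
tool_pos: [0.7311, 0.0586, 0.0271]
eef_rot: [-3.138, 0.121, 0.039]
force: [0.0, -1.0, -1.0]
finger_gap: 0.0004
```

Request:
play_rows(dp=[[0,0,0],[0,0,0],[0,0,0],[0,0,0],[0,0,0]], twist=[0,0,0,0,0])

```text
time_s: 11.0
tool_pos: [0.732, 0.0587, 0.0285]
eef_rot: [-3.137, 0.121, 0.035]
force: [-0.6, 0.6, -0.5]
finger_gap: 0.0005
```

Run:
```python
from h import *
s=read_state();print(s["force"],s["tool_pos"])
cv2.imwrite("pics/s9.png",cv2.resize(cv2.cvtColor(grab_frame("scene"),cv2.COLOR_RGB2BGR)[150:300,200:400],None,fx=4,fy=4))
```

```text
[-0.62283509  0.56666511 -0.47730451] [0.73195267 0.0586533  0.028545  ]
```

View pics/s9.png

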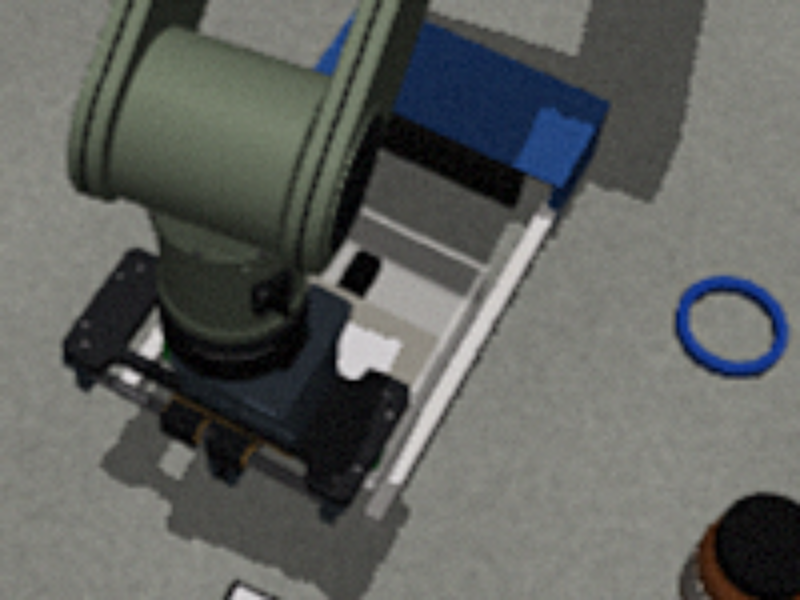

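Request:
play_rows(dp=[[-2,0,-3],[-5,0,-6],[-9,0,-7],[-13,0,-7],[-16,0,-7]], twist=[0,0,0,0,0])

```text
time_s: 11.47
tool_pos: [0.7155, 0.0599, 0.0362]
eef_rot: [-3.137, 0.121, 0.035]
force: [3.0, 0.3, 0.8]
finger_gap: 0.0005
```

Request:
play_rows(dp=[[-2,0,0],[-4,0,0],[-6,0,0],[-8,0,0],[-10,0,0]], twist=[0,0,0,0,0])

```text
time_s: 11.88
tool_pos: [0.7057, 0.0607, 0.0364]
eef_rot: [-3.137, 0.121, 0.033]
force: [2.9, -0.3, -1.1]
finger_gap: 0.0007
```

Request:
play_rows(dp=[[-4,0,0],[-8,0,0],[-13,0,0],[-18,0,0],[-22,0,0]], twist=[0,0,0,0,0])

```text
time_s: 12.3
tool_pos: [0.6827, 0.0624, 0.0366]
eef_rot: [-3.137, 0.121, 0.035]
force: [2.3, -1.1, -1.3]
finger_gap: 0.0003
```

Request:
play_rows(dp=[[-2,0,0],[-5,0,0],[-8,0,0],[-10,0,0],[-11,0,0]], twist=[0,0,0,0,0])

```text
time_s: 12.72
tool_pos: [0.6714, 0.0633, 0.0369]
eef_rot: [-3.137, 0.121, 0.035]
force: [2.0, -0.2, -1.9]
finger_gap: 0.0003
```

Run:
```python
from h import *
s=read_state();print(s["force"],s["tool_pos"])
cv2.imwrite("pics/s10.png",cv2.resize(cv2.cvtColor(grab_frame("scene"),cv2.COLOR_RGB2BGR)[130:280,200:400],None,fx=4,fy=4))
```

```text
[ 1.96925774 -0.22146072 -1.86388784] [0.67144473 0.06330979 0.0369113 ]
```

View pics/s10.png

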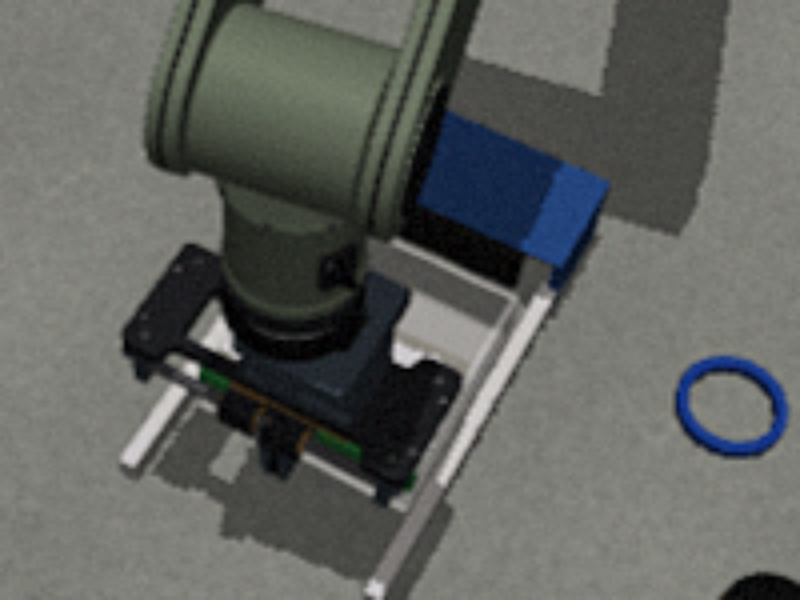

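The box slides straight, with its front wall approaching the hood. I'll move in small feeling steps from here.

Request:
play_rows(dp=[[-2,0,0],[-4,0,0],[-6,0,1],[-8,0,1],[-9,0,1]], twist=[0,0,0,0,0])

```text
time_s: 13.18
tool_pos: [0.6634, 0.064, 0.037]
eef_rot: [-3.137, 0.121, 0.031]
force: [4.1, -1.4, 1.4]
finger_gap: 0.0006
```

Request:
play_rows(dp=[[-0.5,0,0],[-1,0,0],[-1.5,0,0],[-2,0,0],[-2.5,0,0]], twist=[0,0,0,0,0])

```text
time_s: 13.6
tool_pos: [0.661, 0.0642, 0.0371]
eef_rot: [-3.137, 0.121, 0.031]
force: [3.5, 0.3, 0.6]
finger_gap: 0.0006
```

Request:
play_rows(dp=[[-0.5,0,0],[-1,0,0],[-1.5,0,0],[-2,0,0],[-2.5,0,0]], twist=[0,0,0,0,0])

```text
time_s: 14.02
tool_pos: [0.6584, 0.0644, 0.0371]
eef_rot: [-3.137, 0.121, 0.031]
force: [2.2, 0.2, 0.5]
finger_gap: 0.0005
```

Request:
play_rows(dp=[[-0.5,0,0],[-1,0,0],[-1.5,0,0],[-2,0,0],[-2.5,0,0]], twist=[0,0,0,0,0])

```text
time_s: 14.43
tool_pos: [0.6557, 0.0646, 0.037]
eef_rot: [-3.137, 0.121, 0.031]
force: [2.9, -0.7, 0.7]
finger_gap: 0.0001
```

Request:
play_rows(dp=[[-0.5,0,0],[-1,0,0],[-1.5,0,0],[-2,0,0],[-2.5,0,0]], twist=[0,0,0,0,0])

```text
time_s: 14.85
tool_pos: [0.6532, 0.0649, 0.0371]
eef_rot: [-3.137, 0.121, 0.031]
force: [3.7, -1.6, -0.1]
finger_gap: 0.0006
```

Request:
play_rows(dp=[[-0.5,0,0],[-1,0,0],[-1.5,0,0],[-2,0,0],[-2,0,0]], twist=[0,0,0,0,0])

```text
time_s: 15.27
tool_pos: [0.6509, 0.065, 0.0371]
eef_rot: [-3.137, 0.121, 0.032]
force: [3.3, 0.2, 0.2]
finger_gap: 0.0009
```

Request:
play_rows(dp=[[-0.5,0,0],[-1,0,0],[-1.5,0,0],[-2,0,0],[-2,0,0]], twist=[0,0,0,0,0])

```text
time_s: 15.68
tool_pos: [0.6487, 0.0651, 0.0371]
eef_rot: [-3.137, 0.121, 0.033]
force: [2.9, -0.7, -0.1]
finger_gap: 0.0002
```

Request:
play_rows(dp=[[-0.5,0,0],[-1,0,0],[-1.5,0,0],[-2,0,0],[-2,0,0]], twist=[0,0,0,0,0])

```text
time_s: 16.1
tool_pos: [0.6464, 0.0653, 0.0371]
eef_rot: [-3.137, 0.121, 0.033]
force: [2.8, -0.8, -0.4]
finger_gap: 0.0
```

Request:
play_rows(dp=[[-0.5,0,0],[-1,0,0],[-1.5,0,0],[-2,0,0],[-2,0,0]], twist=[0,0,0,0,0])

```text
time_s: 16.52
tool_pos: [0.6442, 0.0655, 0.0371]
eef_rot: [-3.137, 0.121, 0.034]
force: [2.0, 0.1, 0.3]
finger_gap: 0.0006
```

Request:
play_rows(dp=[[-0.5,0,0],[-1,0,0],[-1.5,0,0],[-2,0,0],[-2,0,0]], twist=[0,0,0,0,0])

```text
time_s: 16.93
tool_pos: [0.6421, 0.0657, 0.0371]
eef_rot: [-3.137, 0.121, 0.034]
force: [3.2, -0.1, -1.4]
finger_gap: 0.0006
```

Request:
play_rows(dp=[[-0.5,0,0],[-1,0,0],[-1.5,0,0],[-2,0,0],[-2,0,0]], twist=[0,0,0,0,0])

```text
time_s: 17.35
tool_pos: [0.6411, 0.0658, 0.0373]
eef_rot: [-3.137, 0.121, 0.03]
force: [4.7, 0.0, -1.7]
finger_gap: -0.0
```

Request:
play_rows(dp=[[-0.5,0,0],[-0.8,0,0],[-1,0,0],[-1,0,0],[-1,0,0]], twist=[0,0,0,0,0])

```text
time_s: 17.77
tool_pos: [0.6411, 0.0658, 0.0375]
eef_rot: [-3.137, 0.121, 0.027]
force: [6.2, -1.1, -2.2]
finger_gap: 0.0009
```

Request:
play_rows(dp=[[-0.8,0,0],[-1.2,0,0],[-1.6,0,0],[-2,0,0],[-2,0,0]], twist=[0,0,0,0,0])

```text
time_s: 18.18
tool_pos: [0.6407, 0.0658, 0.0379]
eef_rot: [-3.137, 0.121, 0.021]
force: [7.1, -0.6, -1.9]
finger_gap: 0.0002
```

Request:
play_rows(dp=[[-1,0,0],[-2,0,0],[-2.5,0,0.5],[-3,0,0.5],[-3,0,0.5]], twist=[0,0,0,0,0])

```text
time_s: 18.6
tool_pos: [0.6403, 0.0659, 0.0381]
eef_rot: [-3.137, 0.12, 0.012]
force: [9.2, -0.7, -2.4]
finger_gap: 0.0006
```

Request:
play_rows(dp=[[-2,0,0],[-3,0,0.5],[-3.5,0,1],[-4,0,1],[-4,0,1]], twist=[0,0,0,0,0])

```text
time_s: 19.02
tool_pos: [0.6399, 0.066, 0.0382]
eef_rot: [-3.137, 0.12, -0.002]
force: [9.0, -1.3, -2.5]
finger_gap: 0.0003
```

Request:
play_rows(dp=[[-3,0,0.5],[-4,0,1],[-5,0,1],[-5,0,1],[-5,0,1]], twist=[0,0,0,0,0])

```text
time_s: 19.43
tool_pos: [0.6395, 0.066, 0.0387]
eef_rot: [-3.137, 0.119, -0.018]
force: [11.3, -2.0, -2.2]
finger_gap: 0.0009
```

Request:
play_rows(dp=[[-4,0,0.5],[-5,0,1],[-5.5,0,1],[-6,0,1],[-6,0,1]], twist=[0,0,0,0,0])

```text
time_s: 19.85
tool_pos: [0.6392, 0.0661, 0.0395]
eef_rot: [-3.137, 0.119, -0.039]
force: [12.4, -0.5, -2.6]
finger_gap: 0.0003
```

Request:
play_rows(dp=[[-5,0,0.5],[-6,0,0.5],[-6.5,0,0.5],[-6.5,0,0.5],[-6.5,0,0.5]], twist=[0,0,0,0,0])

```text
time_s: 20.27
tool_pos: [0.639, 0.0662, 0.041]
eef_rot: [-3.136, 0.118, -0.061]
force: [13.7, -2.0, -1.8]
finger_gap: 0.0001
```

About 10–11 N is on the stop (13.7 total less ~3 friction). I'll ease off slowly.

Request:
play_rows(dp=[[-6.3,0,0.5],[-6,0,0.5],[-5.7,0,0.5],[-5.4,0,0.5],[-5,0,0.5]], twist=[0,0,0,0,0])

```text
time_s: 20.68
tool_pos: [0.6393, 0.0662, 0.0421]
eef_rot: [-3.135, 0.117, -0.08]
force: [12.5, -2.6, -3.1]
finger_gap: 0.0002
```

Request:
play_rows(dp=[[-4.5,0,0],[-4.2,0,0],[-3.8,0,0],[-3.4,0,0],[-3,0,0]], twist=[0,0,0,0,0])

```text
time_s: 21.1
tool_pos: [0.64, 0.0661, 0.0433]
eef_rot: [-3.135, 0.117, -0.093]
force: [9.3, -1.0, -1.8]
finger_gap: 0.0007
```

Request:
play_rows(dp=[[-3,0,0.3],[-2.8,0,0.6],[-2.6,0,0.9],[-2.3,0,1.2],[-2,0,1.2]], twist=[0,0,0,0,0])

```text
time_s: 21.52
tool_pos: [0.6406, 0.066, 0.0428]
eef_rot: [-3.135, 0.116, -0.101]
force: [8.0, -0.8, -2.5]
finger_gap: 0.0003
```

Request:
play_rows(dp=[[-2,0,1],[-1.8,0,1],[-1.6,0,1],[-1.4,0,1],[-1.2,0,1]], twist=[0,0,0,0,0])

```text
time_s: 21.93
tool_pos: [0.641, 0.0659, 0.0422]
eef_rot: [-3.134, 0.116, -0.107]
force: [7.0, -1.9, -2.7]
finger_gap: 0.0005
```

Request:
play_rows(dp=[[-1.2,0,0.5],[-1,0,0.5],[-0.8,0,0.5],[-0.6,0,0.5],[-0.4,0,0.5]], twist=[0,0,0,0,0])

```text
time_s: 22.35
tool_pos: [0.6413, 0.0659, 0.0418]
eef_rot: [-3.134, 0.116, -0.109]
force: [5.9, -0.6, -1.2]
finger_gap: 0.0007
```

Request:
play_rows(dp=[[-0.4,0,0.3],[-0.2,0,0.3],[0,0,0.3],[0.1,0,0.3],[0.2,0,0.3]], twist=[0,0,0,0,0])

```text
time_s: 22.77
tool_pos: [0.6416, 0.0659, 0.0415]
eef_rot: [-3.134, 0.116, -0.109]
force: [4.7, 0.9, -2.5]
finger_gap: 0.0007
```

Request:
play_rows(dp=[[0.1,0,0.2],[0.2,0,0.2],[0.3,0,0.2],[0.4,0,0.2],[0.5,0,0.2]], twist=[0,0,0,0,0])

```text
time_s: 23.18
tool_pos: [0.6418, 0.0658, 0.0412]
eef_rot: [-3.134, 0.116, -0.108]
force: [3.0, -0.0, -3.0]
finger_gap: 0.0004
```

Request:
play_rows(dp=[[0.1,0,0.2],[0.2,0,0.2],[0.3,0,0.2],[0.4,0,0.2],[0.5,0,0.2]], twist=[0,0,0,0,0])

```text
time_s: 23.6
tool_pos: [0.6419, 0.0658, 0.0408]
eef_rot: [-3.135, 0.116, -0.107]
force: [4.0, 0.1, -2.3]
finger_gap: 0.0002
```

Request:
play_rows(dp=[[0.1,0,0],[0.2,0,0],[0.3,0,0],[0.4,0,0],[0.5,0,0]], twist=[0,0,0,0,0])

```text
time_s: 24.02
tool_pos: [0.6423, 0.0658, 0.0408]
eef_rot: [-3.135, 0.116, -0.106]
force: [2.7, -0.9, -2.3]
finger_gap: 0.0008
```

Request:
play_rows(dp=[[0.2,0,0.1],[0.3,0,0.2],[0.4,0,0.3],[0.5,0,0.3],[0.6,0,0.3]], twist=[0,0,0,0,0])

```text
time_s: 24.43
tool_pos: [0.6425, 0.0658, 0.0406]
eef_rot: [-3.135, 0.116, -0.105]
force: [2.2, 0.3, -1.1]
finger_gap: 0.0009
```

Request:
play_rows(dp=[[0.2,0,0.1],[0.3,0,0.2],[0.4,0,0.3],[0.5,0,0.3],[0.6,0,0.3]], twist=[0,0,0,0,0])

```text
time_s: 24.85
tool_pos: [0.6426, 0.0657, 0.0403]
eef_rot: [-3.135, 0.117, -0.103]
force: [0.8, 0.7, -0.0]
finger_gap: 0.0008
```

Request:
play_rows(dp=[[0.2,0,0],[0.4,0,0],[0.6,0,0],[0.8,0,0],[1,0,0]], twist=[0,0,0,0,0])

```text
time_s: 25.27
tool_pos: [0.6434, 0.0656, 0.0402]
eef_rot: [-3.135, 0.116, -0.102]
force: [-0.4, -0.6, -0.5]
finger_gap: 0.0004
```

The finger has come free (force ~0). I'll back away and rise.

Request:
play_rows(dp=[[1,0,0],[3,0,0],[7,0,0],[13,0,0],[20,0,0]], twist=[0,0,0,0,0])

```text
time_s: 25.68
tool_pos: [0.6639, 0.0641, 0.0416]
eef_rot: [-3.135, 0.116, -0.102]
force: [-0.0, 0.4, -1.0]
finger_gap: 0.0004
```

Request:
play_rows(dp=[[5,0,-15],[5,0,-45],[5,0,-80],[5,0,-115],[5,0,-140]], twist=[0,0,0,0,0])

```text
time_s: 26.1
tool_pos: [0.6613, 0.0637, 0.1852]
eef_rot: [-3.134, 0.117, -0.109]
force: [1.1, 0.5, -0.6]
finger_gap: 0.0007
```

Request:
play_rows(dp=[[0,20,-10],[0,55,-20],[0,95,-30],[0,130,-30],[0,160,-30]], twist=[0,0,0,0,0])

```text
time_s: 26.52
tool_pos: [0.648, -0.0984, 0.2155]
eef_rot: [-3.135, 0.117, -0.113]
force: [0.4, 0.0, -0.4]
finger_gap: 0.0005
```

Run:
```python
from h import *
s=read_state();print(s["force"],s["tool_pos"])
c=get_calibration("scene")
im=cv2.cvtColor(grab_frame("scene"),cv2.COLOR_RGB2BGR);cv2.imwrite("pics/s11.png",im)
cv2.imwrite("pics/s11z.png",cv2.resize(im[130:280,200:400],None,fx=4,fy=4))
cv2.imwrite("pics/d11.png",cv2.cvtColor(grab_frame("side"),cv2.COLOR_RGB2BGR))
```

```text
[ 0.37390603  0.04066452 -0.37343127] [ 0.64799315 -0.09840654  0.21552962]
```

View pics/s11z.png

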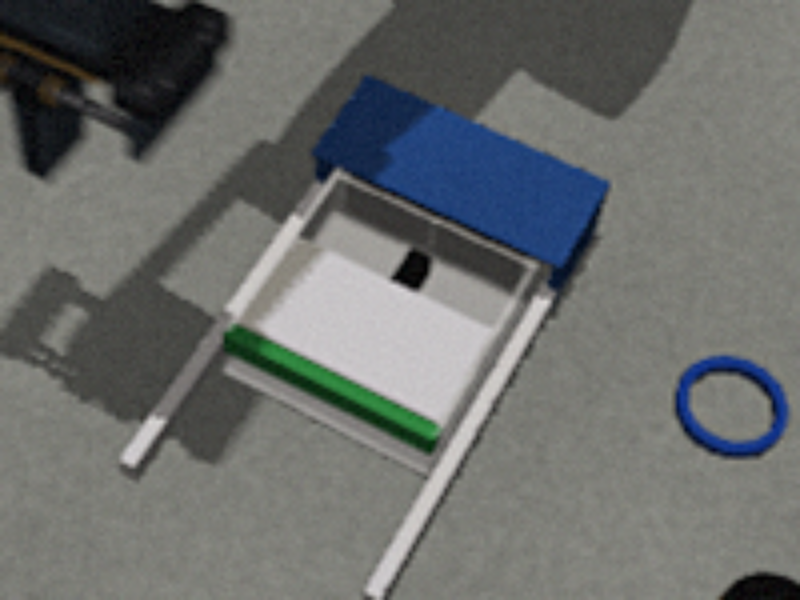

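View pics/d11.png

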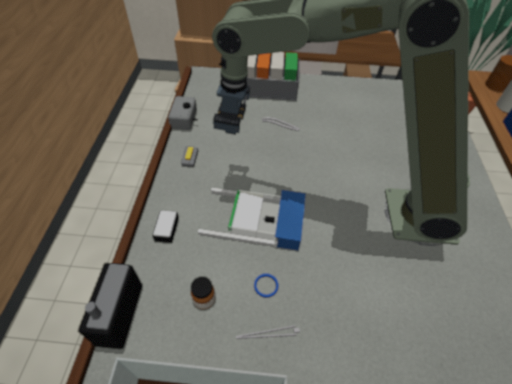

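Run:
```python
from h import *
c=get_calibration("scene")
def lip(f):
    im=cv2.imread(f);h=cv2.cvtColor(im,cv2.COLOR_BGR2HSV);H,S,V=cv2.split(h)
    m=((H>45)&(H<80)&(S>100));m[:200]=0;m[290:]=0;m[:,:220]=0;m[:,400:]=0
    r=cv2.minAreaRect(max(blobs(m,30),key=cv2.contourArea));bp=cv2.boxPoints(r)
    return [ray(c,p,.05)[:2].round(4) for p in bp]
print(lip("pics/scene0.png"));print(lip("pics/s11.png"))
Z=lambda u,v:(200+u/4-.375,130+v/4-.375)
for n,p,z in[("fwL",(337,170),.05),("fwR",(545,262),.05),("hoodL",(318,155),.07),("hoodR",(562,262),.07),("lipfarL",(226,338),.05),("lipfarR",(433,435),.05),("stone",(412,267),.02)]:print(n,ray(c,Z(*p),z).round(4))
```

```text
[array([ 0.6998, -0.0093]), array([ 0.681, -0.01 ]), array([0.6937, 0.1382]), array([0.7117, 0.1375])]
[array([ 0.6279, -0.0042]), array([ 0.6086, -0.0053]), array([0.6201, 0.1435]), array([0.6385, 0.1431])]
fwL [0.4683 0.0053 0.05  ]
fwR [0.4772 0.1575 0.05  ]
hoodL [ 0.4769 -0.0058  0.07  ]
hoodR [0.4867 0.1691 0.07  ]
lipfarL [ 0.6205 -0.003   0.05  ]
lipfarR [0.6271 0.1402 0.05  ]
stone [0.499  0.0759 0.02  ]
```

The box moved 73 mm and sits straight, with its centre about 0.10 m along the dock. The stone is on the compartment floor and the bystanders look untouched. I'm handing in.

Run:
```python
from rig import *
print(finish_job(),read_state()["time_s"])
```

```text
the job is handed in; nothing more can be done
the job is handed in; nothing more can be done
```

I handed the job in with the airstone in the front compartment and the box resting against the stop. No verdict was reported, and the final contact with the hidden pad could not be seen directly.

- **Airstone:** My first grasp closed too slowly, so I lifted without it. The stone had not moved. The second grasp held, and I set it on the compartment floor, feeling about 5 N of contact before letting go.
- **Pull:** I hooked the shut fingertips behind the green lip and dragged the box about 73 mm, with sliding friction around 3 N. The wrist force peaked at 13.7 N, which is about 10–11 N on the stop. I then eased off over about 5 s until the finger was free.
- **Last pictures:** The box stands flat and straight, with its centre about 0.10 m along the dock. The stone lies on the compartment floor, the bystanders look unmoved, and the arm is well clear.
- **Uncertain:** Contact with the pad is inferred from the smooth fall in force while easing off. The fingertip positions when the pad was first felt and when the finger let go differ by about 1 mm. I put that down to the tool tilting under load.

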